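Pack straw bundles into lidded cartons and stack them

ROBOT

A 6-joint arm with a two-finger parallel gripper is mounted at the origin on the work surface. World frame = base frame: x ahead of the robot, y to its left, z up, the work surface at z = 0. Lengths are in m, angles in rad, forces in N, time in s.
With the tool pointing down it reaches from about 0.275 to 1 m from the base axis. Payload 8.4 kg.
Tool frame: the origin (TCP) lies on the centre line of the jaws, within the pads' length; the fingertips stand 17 mm ahead of it and the grasp point (between the pads) lies 2 mm behind it (bot.tcp_to_tips is the y of the fingertips in the tool frame, in m); y points along the fingers, z is the direction in which the jaws open and shut, and the axes are right-handed (so a half turn about y gives the same grasp; the last joint's range is limited). The gripper opens to 85 mm and grips with 20 to 120 N. Pads are 22 mm wide; open, the fingers measure 114 mm over their backs; the gripper's body (76 mm by 85 mm) begins 54 mm behind the grasp point. The pads swing forward as they close: fully open they stand 13 mm farther back than shut.
Start: joints at [1.252, 0.353, 1.633, -0, 1.155, -0.002], TCP at [0.195, 0.594, 0.248] pointing down, gripper open.
Joint ranges: [-2.63, 2.63], [-0.92, 2.1], [0.06, 2.66], [-1.3, 4.44], [0, 2.69], [-3.02, 3.02]. Speed limits (rad/s): [2.22, 2.22, 2.79, 3.14, 3.14, 3.14].

INTERFACE

Orientations are given as a unit quaternion [x, y, z, w].
In Python, from workcell import bot, hand, kinematics, get_obs, vision, hand_in gives the robot as it stands. The module is installed in compiled form; this text tells all that it offers. Calls block until the motion is done:
- bot.reach(position, orientation): joint-space move of the TCP to a pose.
- bot.servo_line(position, ori=None, velocity=0.15): straight line of the TCP; ori=None keeps the orientation; velocity is the mean speed in m/s.
- bot.goto_joints(angles): joint-space move.
- hand.move_gripper(opening, strength=None): finger opening in m; strength is the grip in N (None keeps the last); returns when the fingers have stopped.
- bot.dwell(seconds).
- kinematics.solve_ik(position, orientation): joint angles nearest the present ones, or None.
- get_obs(): the state.
- vision.read_camera(name): name is "scene" or "top" or "wrist"; returns a dict with "frame" (480x640x3 uint8, red, green, blue), "intrinsics" (3x3 intrinsics, pixels), "dist" ([k1, k2, p1, p2, k3] as OpenCV has them; the pictures are not rectified), "view" (4x4, takes a point from world to camera coordinates). Camera axes: x right, y down, z forward; pixel columns grow to the right and rows downward; lengths in m; the calibration is good to about 2 mm. A picture is of the moment at which its call begins. There is no depth.
A pose or a line that the arm cannot do raises bot.IKError and nothing moves.
- hand_in(): hands the job in, once; it reports no verdict.
The state is a dict: "time_s": time; "joint_pos": joint angles; "joint_vel": joint speeds; "joint_efforts": joint torques, N m; "position": TCP position; "orientation": TCP orientation; "wrist_force": force on the tool from outside, world axes, zero at the start; "ft_torque": the same for the moment, N m; "gripper_width": finger opening in m.
Only numpy, scipy, OpenCV 4.12 (cv2) and the standard library are available. Lean on these libraries where they do the work, as an engineer would, in place of code of your own. Each camera call takes 0.05 s, during which the arm holds its last target.

TASK

Pack every open carton on the table: take a bundle of straws from the grey bin and lay it in the carton, put a lid from the pile on so that it sits level and fully down on the rim, and stack the closed cartons in one square column, centred on the plywood board and in line with it. Lids and bundles left over do not matter; do not disturb the bottle, the tape roll or the clear tub.

Things in the scene. Friction and masses are not known exactly. Their poses are not given: they have to be found in the camera images.
- carton0: open carton, loose, may be absent: brown base 116 x 68 mm, 22 mm high, then a narrower white neck 103 x 55 mm up to the rim at 36 mm. Inside 97 x 49 mm, floor 3 mm. Origin: centre of the underside; x along the length, z up. Lidded it is 40 mm high, flat on top; only weight holds the lid, so lift by the base, which is wider than the lid
- carton1: open carton, loose, may be absent: brown base 116 x 68 mm, 22 mm high, then a narrower white neck 103 x 55 mm up to the rim at 36 mm. Inside 97 x 49 mm, floor 3 mm. Origin: centre of the underside; x along the length, z up. Lidded it is 40 mm high, flat on top; only weight holds the lid, so lift by the base, which is wider than the lid
- carton2: open carton, loose, may be absent: brown base 116 x 68 mm, 22 mm high, then a narrower white neck 103 x 55 mm up to the rim at 36 mm. Inside 97 x 49 mm, floor 3 mm. Origin: centre of the underside; x along the length, z up. Lidded it is 40 mm high, flat on top; only weight holds the lid, so lift by the base, which is wider than the lid
- lid0: loose brown card lid: plate 112 x 64 mm, 4 mm thick, with a 2 mm skirt reaching 10 mm below it, 14 mm high in all; 108 x 60 mm inside, 2.5 mm play each side on a carton's neck. Origin: centre of the underside (skirt's lower edge); x along the length, z up. The lids start in one flat pile, 14 mm apart. Seated, its origin is 26 mm above the carton's
- lid1: loose brown card lid: plate 112 x 64 mm, 4 mm thick, with a 2 mm skirt reaching 10 mm below it, 14 mm high in all; 108 x 60 mm inside, 2.5 mm play each side on a carton's neck. Origin: centre of the underside (skirt's lower edge); x along the length, z up. The lids start in one flat pile, 14 mm apart. Seated, its origin is 26 mm above the carton's
- lid2: loose brown card lid: plate 112 x 64 mm, 4 mm thick, with a 2 mm skirt reaching 10 mm below it, 14 mm high in all; 108 x 60 mm inside, 2.5 mm play each side on a carton's neck. Origin: centre of the underside (skirt's lower edge); x along the length, z up. The lids start in one flat pile, 14 mm apart. Seated, its origin is 26 mm above the carton's
- bundle0: bundle of straw-coloured stalks with a white paper band, rigid, 30 mm wide (its x), 80 mm long (its y), 24 mm high. Origin: centre of the underside; z up. Starts in the grey bin, lying across it. Only one fits in a carton, lengthwise
- bundle1: bundle of straw-coloured stalks with a white paper band, rigid, 30 mm wide (its x), 80 mm long (its y), 24 mm high. Origin: centre of the underside; z up. Starts in the grey bin, lying across it. Only one fits in a carton, lengthwise
- bundle2: bundle of straw-coloured stalks with a white paper band, rigid, 30 mm wide (its x), 80 mm long (its y), 24 mm high. Origin: centre of the underside; z up. Starts in the grey bin, lying across it. Only one fits in a carton, lengthwise
- bin: grey open plastic bin, fixed, outside 278 x 122 mm, 52 mm high, walls 5 mm, floor 5 mm. Origin: centre of the underside; x along its length. The bundles lie in a row along its x, about 88 mm apart
- board: plain plywood packing board, fixed, 140 x 92 x 10 mm. Origin: centre of the underside; x along its length
- board_top (a point): centre of the packing board's upper face, 10 mm above the table; axes as the board's
- sanitiser: clear bottle, 60 mm across, 140 mm high; bystander, leave alone. Origin: centre of the underside
- tape_roll: pale tape roll lying flat, 90 mm across, 24 mm high; bystander, leave alone. Origin: centre of the underside
- scrap_tub: clear tub of loose sticks, 110 x 140 mm, 60 mm high; bystander, leave alone. Origin: centre of the underside
Mind the look-alikes: they are no part of the job. What is shaped like the carton1 but yellow is not meant.

How it is judged:
By the outcome, as a careful person would: the job done as asked, in the order asked, and still so for the second after the job is handed in, with the robot touching nothing.
Of carton0, carton1, carton2 only 2 to 3 are there at a start; the rules pass over those that are not, and their reading is None.
At some moment in a run one of carton0, carton1, carton2 may be knocked a few centimetres aside while the robot is not near it.
It also fails if it takes over 210 s, if anything falls off the work surface, if the arm or the gripper's body presses on something with over 40 N, if the wrist force passes 120 N, or if a joint passes its speed limit or range.

## Working session

There is one attempt and no reset: what is moved stays moved. The work goes in short steps, each a Python script; the robot and the scene stay as the last script left them, time stands still between calls to the robot, and variables do not carry over. Pictures are saved under pics/ and viewed, and the job is handed in when it is done.

```bash
mkdir -p pics; ls
python3 - <<'E'
from workcell import bot, hand, kinematics, get_obs, vision
import cv2, numpy as np
o=get_obs(); print(o)
for n in ["scene","top","wrist"]:
    c=vision.read_camera(n); cv2.imwrite(f"pics/a_{n}.png",c["frame"][:,:,::-1]); print(n,c["intrinsics"],c["dist"],c["view"])
print(bot.tcp_to_tips)
E
```

```text
pics
{'time_s': 0.0, 'joint_pos': array([ 1.25160781e+00,  3.53637512e-01,  1.63418214e+00, -8.63170267e-06,
        1.15521113e+00, -2.37508860e-03]), 'joint_vel': array([ 2.00885407e-04, -1.84953600e-03, -1.52611962e-03,  1.20597764e-03,
        1.86426161e-05,  1.50863323e-03]), 'joint_efforts': array([ 1.79626106e-03, -6.05240250e+01, -3.42074239e+01,  2.04429284e-05,
        9.23693151e-03,  6.07884942e-08]), 'position': array([0.19454852, 0.59344057, 0.24754778]), 'orientation': array([ 0.69875607, -0.11162001,  0.11146272, -0.69775138]), 'wrist_force': array([-0.05047933, -0.25498405, -0.41589951]), 'ft_torque': array([-0.01139679, -0.05675788,  0.03828261]), 'gripper_width': 0.08531167296975703}
scene [[447.23731583   0.         313.78469819]
 [  0.         447.23731583 237.70753781]
 [  0.           0.           1.        ]] [-0.10086991  0.          0.          0.          0.        ] [[-0.02905465  0.99955137 -0.00727224  0.00731191]
 [ 0.73795115  0.0165421  -0.67465136 -0.35294508]
 [-0.67422839 -0.02496832 -0.73810071  1.27680416]
 [ 0.          0.          0.          1.        ]]
top [[450.57422615   0.         319.55244406]
 [  0.         450.57422615 237.51955241]
 [  0.           0.           1.        ]] [-0.09015757  0.          0.          0.          0.        ] [[ 0.02404385 -0.99949732  0.02066393 -0.00295012]
 [-0.99294576 -0.02627663 -0.11562118  0.5040273 ]
 [ 0.11610604 -0.01773819 -0.99307842  0.97444492]
 [ 0.          0.          0.          1.        ]]
wrist [[381.50648258   0.         320.43951958]
 [  0.         381.50648258 234.57946425]
 [  0.           0.           1.        ]] [-0.06513066  0.          0.          0.          0.        ] [[ 0.31164086  0.95019888 -0.00143733 -0.62361032]
 [ 0.91586806 -0.2999776   0.26683166 -0.03504639]
 [ 0.25311198 -0.08447205 -0.96374208  0.37830099]
 [ 0.          0.          0.          1.        ]]
0.017
```

View pics/a_scene.png

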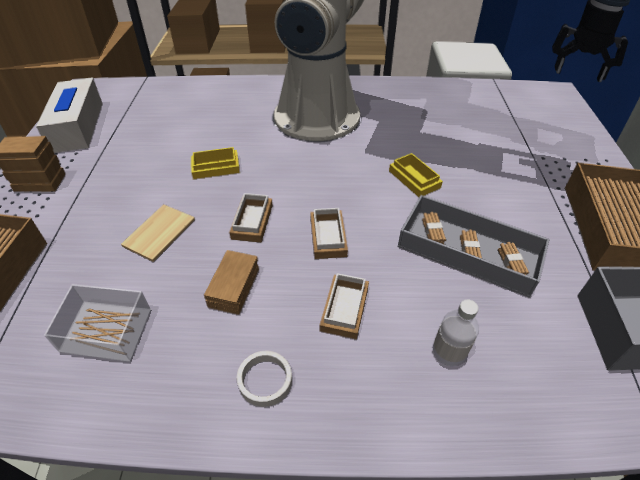

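View pics/a_top.png

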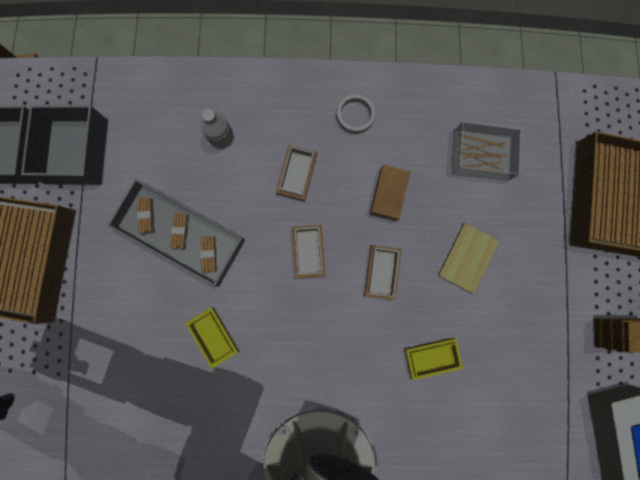

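View pics/a_wrist.png

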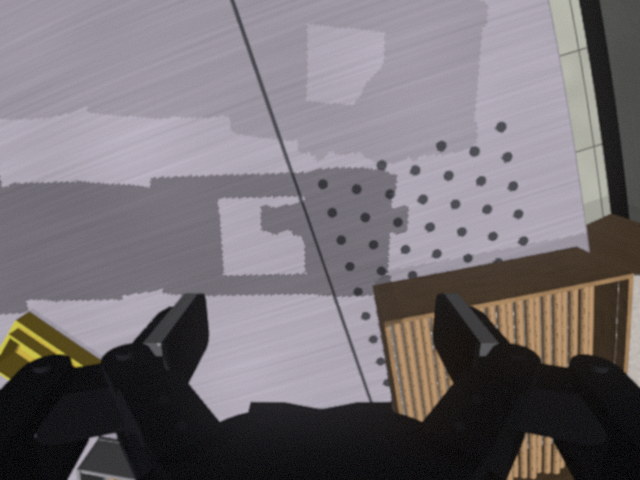

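The scene holds three open cartons at top-view pixels (296,173), (308,251) and (382,272). The lid pile is at (390,193), the board at (468,257), and the bundles at (145,215), (179,230) and (208,253).

Look-alikes to leave alone:
- yellow cartons at (212,337) and (433,358)
- the brown stack off to the side at (618,335)
- large brown stick crates at (30,260) and (615,190)
- sticks in the clear tub at (485,153)
- the second grey bin at (60,145)

```bash
cat > h.py <<'E'
from workcell import bot, hand, kinematics, get_obs, vision
import cv2, numpy as np
from scipy.spatial.transform import Rotation as R
def cam(n,save=None):
    c=vision.read_camera(n)
    if save: cv2.imwrite(f"pics/{save}.png",c["frame"][:,:,::-1])
    return c
def ray(c,px):
    px=np.asarray(px,float).reshape(-1,1,2)
    n=cv2.undistortPoints(px,c["intrinsics"],np.array(c["dist"])).reshape(-1,2)
    V=np.array(c["view"]); d=np.c_[n,np.ones(len(n))]@V[:3,:3]; o=-V[:3,:3].T@V[:3,3]
    return o,d
def plane(c,px,z):
    o,d=ray(c,px); return o+d*((z-o[2])/d[:,2])[:,None]
def proj(c,P):
    V=np.array(c["view"]); rv=cv2.Rodrigues(V[:3,:3])[0]
    return cv2.projectPoints(np.asarray(P,float).reshape(-1,1,3),rv,V[:3,3],c["intrinsics"],np.array(c["dist"]))[0].reshape(-1,2)
def tri(c1,p1,c2,p2):
    o1,d1=ray(c1,p1);o2,d2=ray(c2,p2);d1=d1[0];d2=d2[0]
    A=np.c_[d1,-d2]; s=np.linalg.lstsq(A,o2-o1,rcond=None)[0]
    a=o1+s[0]*d1;b=o2+s[1]*d2
    return (a+b)/2,np.linalg.norm(a-b)
def quat(jaw):  # tool y down, tool z at yaw 'jaw'
    z=np.array([np.cos(jaw),np.sin(jaw),0]);y=np.array([0,0,-1.]);x=np.cross(y,z)
    return R.from_matrix(np.c_[x,y,z]).as_quat()
def bestq(p,jaw):
    q0=np.array(get_obs()["joint_pos"]);b=None
    for j in (jaw,jaw+np.pi):
        s=kinematics.solve_ik(p,quat(j))
        if s is None: continue
        cost=np.max(np.abs(np.array(s)-q0))
        if b is None or cost<b[0]: b=(cost,quat(j),j,s)
    if b is None: raise RuntimeError("no ik")
    return b
def rect(P): # P Nx2 metres -> centre, (long,short), yaw of long axis
    (cx,cy),(w,h),a=cv2.minAreaRect((np.asarray(P)*1e4).astype(np.float32))
    a=np.deg2rad(a)
    if w<h: w,h=h,w; a+=np.pi/2
    a=(a+np.pi/2)%np.pi-np.pi/2
    return np.array([cx,cy])/1e4,(w/1e4,h/1e4),a
E
python3 - <<'E'
from h import *
o=get_obs(); c=cam("wrist"); V=np.array(c["view"]);C=-V[:3,:3].T@V[:3,3]
T=R.from_quat(o["orientation"]).as_matrix()
print("cam in tool",T.T@(C-o["position"]),"axes in tool\n",(V[:3,:3]@T).round(3))
for px in [(206,295),(435,295),(183,295),(462,295)]:
    oo,d=ray(c,px); dt=T.T@d[0]; ot=T.T@(oo-o["position"])
    for z in(-.0425,.0425):
        k=(z-ot[2])/dt[2]
        if k>0: print(px,z,(ot+k*dt).round(4))
im=cv2.imread("pics/a_wrist.png")[270:400,120:520]; cv2.imwrite("pics/a_fing.png",cv2.convertScaleAbs(cv2.resize(im,None,fx=2,fy=2),alpha=2,beta=20))
t=cv2.imread("pics/a_top.png")[110:320,100:510]; cv2.imwrite("pics/a_topc.png",cv2.resize(t,(800,410)))
E
```

```text
cam in tool [-0.06709714 -0.12541388 -0.00062031] axes in tool
 [[ 0.     0.     1.   ]
 [ 0.964 -0.267 -0.   ]
 [ 0.267  0.964 -0.   ]]
(206, 295) -0.0425 [-0.0089  0.0021 -0.0425]
(435, 295) 0.0425 [-0.0071  0.006   0.0425]
(183, 295) -0.0425 [-0.0187 -0.0195 -0.0425]
(462, 295) 0.0425 [-0.0186 -0.0195  0.0425]
```

View pics/a_fing.png

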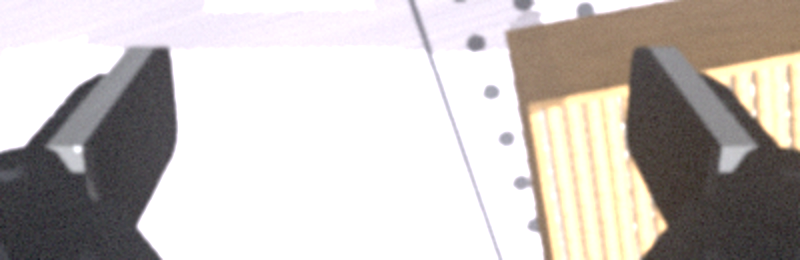

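View pics/a_topc.png

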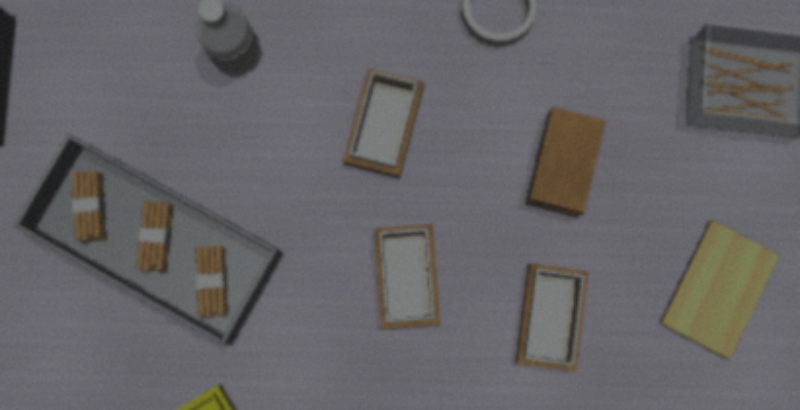

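```bash
cat > coarse.py <<'E'
from h import *
def blobs(c,lo,hi,amin,close=3):
    hsv=cv2.cvtColor(c["frame"],cv2.COLOR_RGB2HSV)
    m=cv2.inRange(hsv,np.array(lo),np.array(hi)); m=cv2.morphologyEx(m,cv2.MORPH_CLOSE,np.ones((close,close)))
    cs,_=cv2.findContours(m,cv2.RETR_EXTERNAL,cv2.CHAIN_APPROX_NONE)
    return [k[:,0,:] for k in cs if cv2.contourArea(k)>amin],hsv
def centre(k):
    (x,y),_,_=cv2.minAreaRect(k); return np.array([x,y])
E
python3 - <<'E'
from coarse import *
t=cam("top");s=cam("scene")
bt,ht=blobs(t,(5,70,40),(30,255,255),150); bs,hs=blobs(s,(5,70,40),(30,255,255),150)
for n,c,b in(("top",t,bt),("scene",s,bs)):
    for k in b:
        cc=centre(k); p=plane(c,[cc],0.02)[0]
        if .2<p[0]<.9 and abs(p[1])<.55:
            m=np.zeros((480,640),np.uint8);cv2.drawContours(m,[k.reshape(-1,1,2)],-1,255,-1)
            hsv=ht if n=="top" else hs
            print(n,cc.round(1),"A",cv2.contourArea(k),p[:2].round(3),[x if i else x.round(3) for i,x in enumerate(rect(plane(c,k,0.02)[:,:2]))],np.median(hsv[m>0],axis=0))
E
```

```text
top [433.4 358.5] A 1591.5 [ 0.242 -0.249] [array([ 0.242, -0.25 ]), (0.11980753173828125, 0.07176294555664063), np.float64(-1.343456861986557)] [ 30. 190. 116.]
top [211.5 337.4] A 1550.5 [0.277 0.242] [array([0.278, 0.242]), (0.1172103759765625, 0.071765185546875), np.float64(0.5732932949601501)] [ 30. 188. 118.]
top [208.3 264.6] A 161.5 [0.438 0.257] [array([0.438, 0.257]), (0.032044952392578124, 0.030167123413085938), np.float64(0.11801338975398101)] [ 17. 116.  99.]
top [382.5 272.2] A 173.5 [ 0.431 -0.133] [array([ 0.431, -0.133]), (0.11523245849609375, 0.0683357421875), np.float64(-0.11586828007494976)] [ 16. 103.  95.]
top [207.5 242.5] A 159.5 [0.487 0.261] [array([0.487, 0.261]), (0.029694046020507812, 0.029430093383789064), np.float64(0.05067197022212677)] [ 17. 116. 101.]
top [178. 241.] A 173.5 [0.489 0.328] [array([0.489, 0.328]), (0.032228253173828124, 0.03173124084472656), np.float64(-1.5434603389141026)] [ 16. 116.  99.]
top [308.1 251.3] A 1455.5 [0.473 0.035] [array([0.474, 0.035]), (0.1155726806640625, 0.06689103393554688), np.float64(0.10156717992262965)] [ 35. 
[... 2056 characters left out ...]
loat64(0.10467530529659075)] [ 15.  124.  131.5]
scene [158.4 232. ] A 1936.5 [ 0.487 -0.324] [array([ 0.485, -0.325]), (0.1390369384765625, 0.09397666625976563), np.float64(-0.4602461680069485)] [ 20.  88. 209.]
scene [250.7 218.3] A 420.5 [ 0.442 -0.131] [array([ 0.44, -0.13]), (0.1336031494140625, 0.07254900512695313), np.float64(-0.11357556469249985)] [ 15.  125.   77.5]
scene [415.8 174.5] A 1296.0 [0.286 0.246] [array([0.283, 0.244]), (0.140499365234375, 0.09453695068359375), np.float64(0.5789104343313456)] [ 23. 188.  92.]
scene [214.  162.4] A 1173.5 [ 0.249 -0.248] [array([ 0.247, -0.247]), (0.11612139892578124, 0.10941932373046875), np.float64(-1.3506161047869627)] [ 23. 189.  97.]
```

Run:
```python
from h import *
import pickle
q=quat(np.pi/2)
bot.reach([0.575,0.33,0.26],q); c1=cam("wrist","b1")
bot.servo_line([0.575,0.33,0.17],velocity=0.2); c2=cam("wrist","b2")
pickle.dump((c1,c2),open("b.pkl","wb")); print(get_obs()["time_s"])
```

```text
2.6917
```

View pics/b1.png

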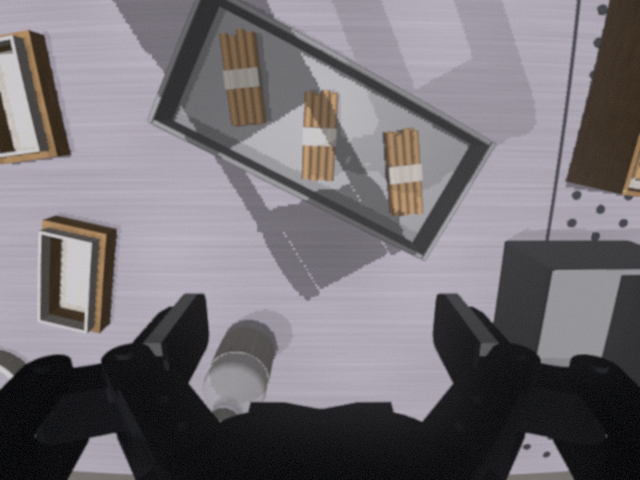

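View pics/b2.png

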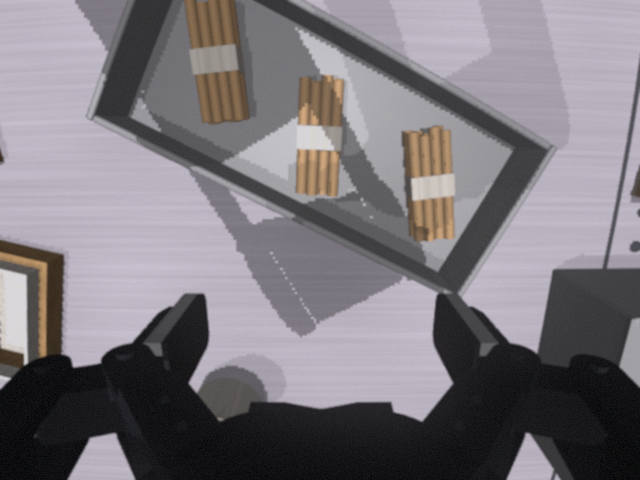

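Run:
```python
from coarse import *
import pickle
c1,c2=pickle.load(open("b.pkl","rb"))
r=[]
for c,kk in((c1,29),(c2,37)):
    b,_=blobs(c,(5,70,40),(25,255,255),1500,kk)
    o=[]
    for k in b:
        cc=centre(k);p=plane(c,[cc],.029)[0]
        if .4<p[0]<.62 and .2<p[1]<.47: o.append((p[1],cc,k))
    o.sort(key=lambda x:x[0]); r.append(o)
for a,b in zip(*r):
    print(a[1].round(1),b[1].round(1),tri(c1,a[1],c2,b[1]),rect(plane(c1,a[2],.027)[:,:2]),rect(plane(c2,b[2],.027)[:,:2]))
```

```text
[242.5  76.7] [216.5  59.6] (array([0.45991366, 0.25811057, 0.01382711]), np.float64(0.0009923373829653628)) (array([0.46196807, 0.26098633]), (0.08065521850585937, 0.031097061157226564), np.float64(0.09201703431933494)) (array([0.46352607, 0.26156082]), (0.07840531616210937, 0.03340999755859375), np.float64(0.07063899968904996))
[319.3 135.2] [318.8 134.5] (array([0.50579389, 0.33040753, 0.47024744]), np.float64(0.000506927621676404)) (array([0.51298354, 0.32885676]), (0.07936771850585937, 0.028819989013671873), np.float64(-0.048197090459926706)) (array([0.51266753, 0.32886155]), (0.08037156982421875, 0.02903968505859375), np.float64(-0.04524937060737244))
[403.4 171.5] [429.4 183.3] (array([0.54568596, 0.4093731 , 0.019558  ]), np.float64(4.285799668526201e-05)) (array([0.54637715, 0.40773289]), (0.08044144287109375, 0.030860833740234375), np.float64(0.12244969182021337)) (array([0.54645269, 0.40716367]), (0.08141795654296875, 0.032274713134765626), np.float64(0.12603883402131322))
```

```bash
cat > act.py <<'E'
from coarse import *
def over(p,yaw,z,jaw_off=np.pi/2):
    b=bestq([p[0],p[1],z],yaw+jaw_off); bot.reach([p[0],p[1],z],b[1]); return b
def ln(p,z,v=.15): bot.servo_line([p[0],p[1],z],velocity=v)
def pick_bundle(p,yaw):
    hand.move_gripper(.052); over(p,yaw,.12); ln(p,.0385,.15); hand.move_gripper(.02,40)
    w=get_obs()["gripper_width"]; ln(p,.15,.25); print("bundle w",w,get_obs()["gripper_width"],get_obs()["wrist_force"]); return w
def drop_bundle(p,yaw):
    over(p,yaw,.12); ln(p,.054,.12); bot.dwell(.15); hand.move_gripper(.045); ln(p,.14,.3)
def lookpose(p,yaw,z=.15):
    # camera nadir over p
    j=bestq([p[0],p[1],z],yaw+np.pi/2)[2]; tx=np.array([np.sin(j),-np.cos(j)])
    P=np.array(p)+.067*tx
    b=bestq([P[0],P[1],z],j); bot.reach([P[0],P[1],z],b[1])
def look(p,yaw,z=.15,save=None):
    lookpose(p,yaw,z); bot.dwell(.1); return cam("wrist",save)
E
python3 - <<'E'
from act import *
import pickle
pick_bundle([.4625,.261],.085)
drop_bundle([.474,.035],.10)
c=look([.474,.035],.10,.15,"c1"); t=cam("top","t1")
pickle.dump((c,t),open("c.pkl","wb")); print(get_obs()["time_s"])
E
```

```text
bundle w 0.02844086943041264 0.02863829306641373 [ 0.10498483 -0.45512113 -1.39870695]
8.4333
```

View pics/c1.png

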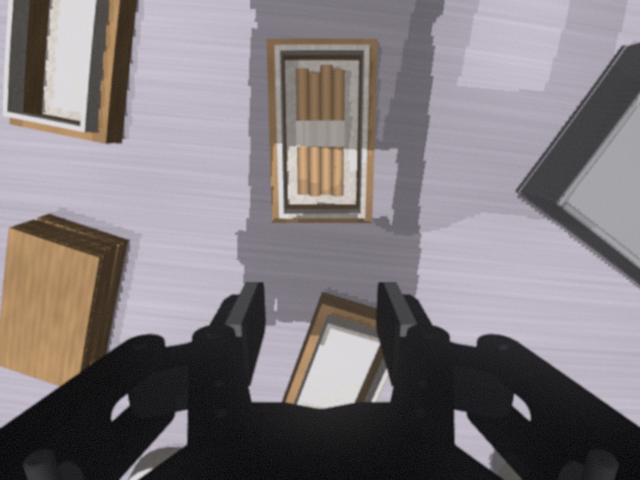

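The wrist picture shows the bundle flat in carton B, at about (320,130). I'll load the other two next, re-reading each carton's pose from the top camera just before the drop.

```bash
cat >> act.py <<'E'
def topfind(p,tol=.06,z=.02,c=None,save=None):
    c=c or cam("top",save); best=None
    # brown ring: merge brown+white inside by closing
    b,_=blobs(c,(5,60,35),(25,255,255),100,3)
    for k in b:
        ctr,sz,yaw=rect(plane(c,k,z)[:,:2])
        if abs(sz[0]-.116)<.008 and abs(sz[1]-.068)<.008 and np.linalg.norm(ctr-p)<tol: best=(ctr,sz,yaw)
    return best
E
python3 - <<'E'
from act import *
pick_bundle([.5128,.3288],-.047)
f=topfind([.654,.067],save="t2"); print(f); print([topfind(p) for p in([.474,.035],[.431,-.133])])
if f: drop_bundle(f[0],f[2])
pick_bundle([.5464,.4075],.124)
g=topfind([.431,-.133],save="t3"); print(g)
if g: drop_bundle(g[0],g[2]); c=look(g[0],g[2],.15,"c3")
print(get_obs()["time_s"])
E
```

```text
bundle w 0.02860268055055183 0.028434283516933244 [-0.82497491 -0.29426124 -1.30354172]
(array([0.65380254, 0.06672648]), (0.1161812255859375, 0.06812224731445313), np.float64(-0.22370273524751116))
[(array([0.47375083, 0.03443934]), (0.11608232421875, 0.06785684204101562), np.float64(0.10172348251148211)), (array([ 0.43077998, -0.13364429]), (0.11628074951171875, 0.068881640625), np.float64(-0.11117432549563055))]
bundle w 0.02848483532136719 0.02866422557299767 [ 0.0012681  -0.61988279 -1.09032777]
(array([ 0.43097598, -0.13363619]), (0.11609071044921875, 0.06887232055664062), np.float64(-0.11053396841152097))
21.6833
```

View pics/c3.png

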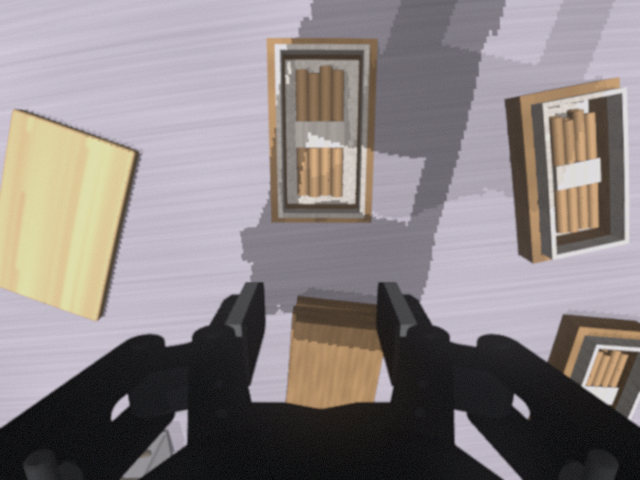

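View pics/t3.png

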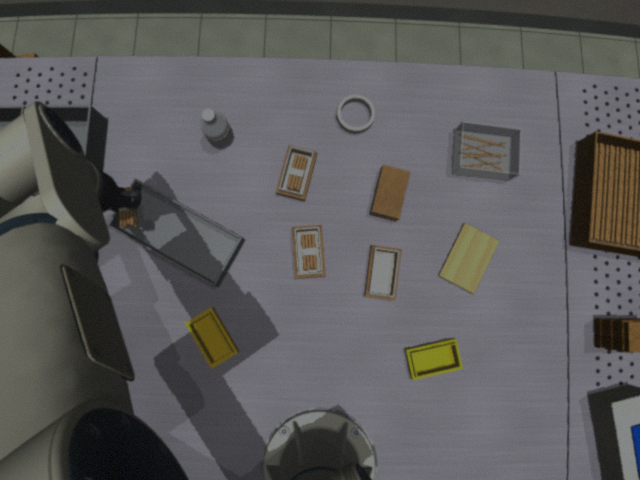

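```bash
cat >> act.py <<'E'
def wrect(c,p,z,size,tol=.04,lo=(5,60,30)):
    """outer outline of brown thing near p on plane z, camera nadir inside it"""
    b,_=blobs(c,lo,(25,255,255),300,5); best=None
    for k in b:
        r=rect(plane(c,k,z)[:,:2])
        if np.linalg.norm(r[0]-p)<tol and abs(r[1][0]-size[0])<.012 and abs(r[1][1]-size[1])<.012: best=r+(centre(k),)
    return best
def squeeze(p,yaw,z=.016):
    hand.move_gripper(.085); over(p,yaw,.09); ln(p,z,.12); hand.move_gripper(.05,20)
    o=get_obs(); w=o["gripper_width"]; hand.move_gripper(.085); ln(p,.12,.25); return w
E
python3 - <<'E'
from act import *
hand.move_gripper(.085)
g=topfind([.431,-.133]); print("top",g)
c=look([.431,-.1336],-.1105,.15); r=wrect(c,[.431,-.134],.022,(.116,.068)); print("C wrist",r)
print("squeeze w",squeeze(r[0],r[2]))
c=look(r[0],r[2],.15); r2=wrect(c,r[0],.022,(.116,.068)); print("C after",r2)
# lid
lp=np.array([.612,-.148]); 
c1=look(lp,-.231,.17,"l1"); a=wrect(c1,lp,.042,(.112,.064)); print("lid",a)
c2=look(a[0]+[0,.06],-.231,.17,"l2"); b=wrect(c2,a[0],.042,(.112,.064)); print("lid2",b)
if b: print(tri(c1,a[3],c2,b[3]))
print(get_obs()["time_s"])
E
```

```text
top None
C wrist (array([ 0.43153926, -0.13349259]), (0.1153158935546875, 0.06754893188476563), np.float64(-0.1162231462902028), array([322.5, 126.5]))
squeeze w 0.0672109913755458
C after (array([ 0.43132456, -0.13423982]), (0.11530126953125, 0.06763909301757813), np.float64(-0.11688267813416076), array([320., 129.]))
lid (array([ 0.61232324, -0.14692605]), (0.1103293701171875, 0.06393528442382812), np.float64(-0.22892226466795762), array([323.5, 129.5]))
lid2 (array([ 0.61286362, -0.14507129]), (0.1112177001953125, 0.06613684692382812), np.float64(-0.22827631494555867), array([234.08889771, 148.26629639]))
(array([ 0.60997358, -0.14645096,  0.03813831]), np.float64(0.00023685133087350944))
27.175
```

View pics/l1.png

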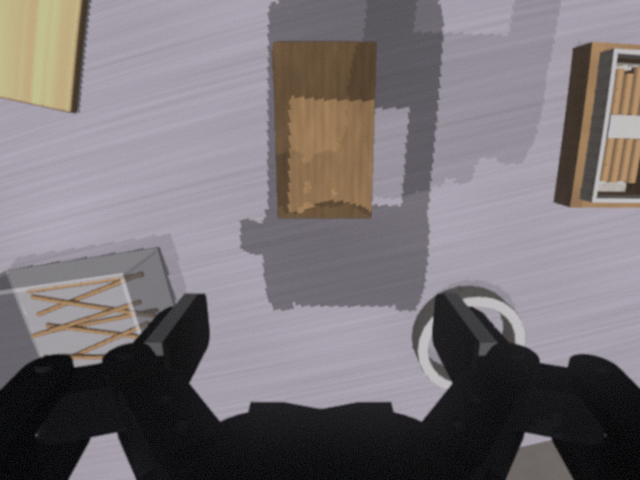

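View pics/l2.png

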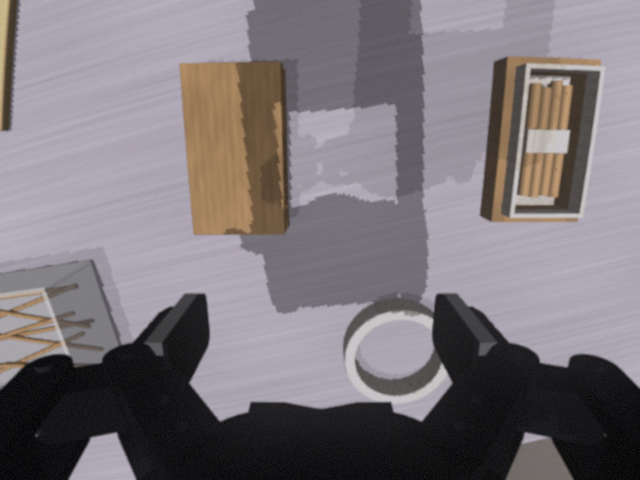

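Squeezing carton C shows the wrist camera reads 0.75 mm off sideways, so I'll correct for that. The lid pile is at (323,130) in l1, and two views put its top at 38 mm; the text says 42, and the visible side face biases the estimate low. Next is the first lid, onto carton C.

```bash
cat >> act.py <<'E'
BIAS=.00075
def corr(r): return np.asarray(r[0])+BIAS*np.array([-np.sin(r[2]),np.cos(r[2])])
def pick_lid(r,ztop,):
    p=corr(r); hand.move_gripper(.085); over(p,r[2],ztop+.05); ln(p,ztop+.002,.12); hand.move_gripper(.05,30)
    w=get_obs()["gripper_width"]; ln(p,ztop+.01,.05); ln(p,.15,.25); print("lid w",w,get_obs()["gripper_width"],get_obs()["wrist_force"].round(2))
def place_lid(r):
    p=corr(r); over(p,r[2],.09); ln(p,.056,.12); f0=get_obs()["wrist_force"][2]
    for z in (.052,.049,.046,.0435,.0423):
        ln(p,z,.03); f=get_obs()["wrist_force"]-0; print(z,f.round(2))
        if f[2]-f0>12: print("CONTACT"); return False
    bot.dwell(.1); hand.move_gripper(.085); ln(p,.12,.25); return True
E
python3 - <<'E'
from act import *
lp=np.array([.612,-.148])
hand.move_gripper(.085)
c1=look(lp,-.2289,.15); a=wrect(c1,lp,.042,(.112,.064)); print("lid",a)
pick_lid(a,.042)
C=(np.array([.43132,-.13424]),0,-.1166)
print(place_lid(C)); c=look(C[0],C[2],.15,"lc"); print(wrect(c,C[0],.040,(.112,.064))); print(get_obs()["time_s"])
E
```

```text
lid (array([ 0.61240166, -0.14659805]), (0.11129508056640625, 0.06376822509765626), np.float64(-0.22112639320896843), array([323., 125.]))
lid w 0.06280281603153377 0.062488974538950484 [-0.62  0.63 -0.47]
0.052 [ 0.14  0.73 -0.33]
0.049 [ 0.23 -0.54 -0.89]
0.046 [-0.43 -0.44 -0.83]
0.0435 [-0.24 -0.54 -0.5 ]
0.0423 [-4.91  1.75 18.28]
CONTACT
False
None
33.525
```

View pics/lc.png

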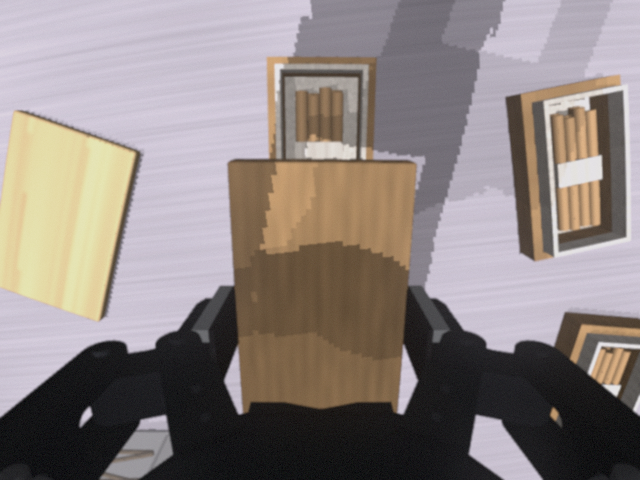

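The 18 N contact at the last 1 mm was the lid reaching its seat. My script then moved sideways with the lid still held and dragged the carton about 1 cm. I'll re-measure the carton with the top camera and the lid's place in the jaws with the wrist camera.

Run:
```python
from act import *
o=get_obs(); T=R.from_quat(o["orientation"]).as_matrix()
c=cam("wrist")
hsv=cv2.cvtColor(c["frame"],cv2.COLOR_RGB2HSV)
# lid far edge: first brown->  use gradient along columns 250..400 rows 150..172
g=cv2.cvtColor(c["frame"],cv2.COLOR_RGB2GRAY).astype(float)
m=cv2.inRange(hsv,np.array((5,60,30)),np.array((25,255,255)))
pts=[]
for u in list(range(240,262,3))+list(range(382,406,3)):
    col=m[120:220,u]; k=120+np.argmax(col>0); pts.append((u,k))
P=plane(c,pts,o["position"][2]-.002); L=(P-o["position"])@T
print(pts[:3],pts[-3:]); print("edge in tool x: ",L[:,0].round(4), "slope",np.polyfit(L[:,2],L[:,0],1)); 
# go aside
bot.reach([.45,.12,.2],quat(np.pi/2-.117)); print(topfind([.44,-.133],save="t4")); print(get_obs()["time_s"])
```

```text
[(240, np.int64(160)), (243, np.int64(160)), (246, np.int64(160))] [(397, np.int64(161)), (400, np.int64(161)), (403, np.int64(161))]
edge in tool x:  [-0.0575 -0.0575 -0.0575 -0.0575 -0.0575 -0.0575 -0.0574 -0.0574 -0.0571
 -0.0571 -0.0571 -0.0571 -0.0571 -0.0571 -0.0571 -0.0571] slope [ 0.00696698 -0.05729159]
(array([ 0.44220439, -0.13603536]), (0.11604547119140625, 0.06876928100585937), np.float64(-0.118508537979654))
34.675
```

```bash
sed -i 's/for z in (.052,.049,.046,.0435,.0423):/for z in (.052,.049,.046,.0438,.0432):/; s/if f\[2\]-f0>12: print("CONTACT"); return False/if f[2]-f0>25 or (z>.044 and f[2]-f0>6): print("CONTACT"); return False/' act.py
python3 - <<'E'
from act import *
C=(np.array([.4427,-.1351]),0,-.1175); C=(C[0]-BIAS*np.array([-np.sin(C[2]),np.cos(C[2])]),0,C[2])
ok=place_lid(C); print(ok)
if ok:
    c=look(C[0],C[2],.15,"lc2"); print(wrect(c,C[0],.040,(.112,.064)),wrect(c,C[0],.022,(.116,.068)))
print(get_obs()["time_s"])
E
```

```text
0.052 [ 0.07  0.31 -0.1 ]
0.049 [-0.86  0.   -0.51]
0.046 [-0.14  0.44 -0.65]
0.0438 [-0.69  0.26 -0.72]
0.0432 [-1.03  0.25  1.82]
True
(array([ 0.44183389, -0.13562634]), (0.1108767333984375, 0.06320307006835937), np.float64(-0.12430344335361188), array([322., 128.])) (array([ 0.44190747, -0.1355892 ]), (0.1194085205078125, 0.06806643676757812), np.float64(-0.1243037096697206), array([322., 128.]))
38.925
```

```bash
sleep 1
```

```text
(no output)
```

View pics/lc2.png

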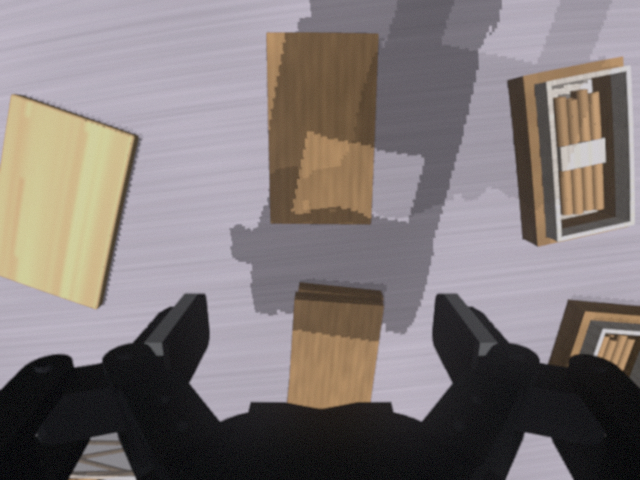

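Carton C is lidded: the outline on the 40 mm plane is 111 x 63 mm. Now the same for B and A.

Run:
```python
from act import *
lp=np.array([.6124,-.1466])
def carton(p,yaw,save):
    c=look(p,yaw,.15,save); r=wrect(c,p,.022,(.116,.068),lo=(5,50,25)); print("carton",r); return r
for nm,p,yaw,zt in(("B",[.474,.035],.10,.028),("A",[.654,.067],-.2235,.014)):
    hand.move_gripper(.085)
    r=carton(np.array(p),yaw,"k"+nm)
    if r is None: break
    r=carton(r[0],r[2],"k2"+nm)
    c=look(lp,-.222,.15,"lid"+nm); a=wrect(c,lp,zt,(.112,.064)); print("lid",a)
    if a is None: break
    pick_lid(a,zt)
    # check knock
    f=topfind(r[0],tol=.15); print("top now",f)
    # placing offset: lid gripped with same height relation => TCP seated = 40+2+~1
    if f is not None and np.linalg.norm(f[0]-r[0])>.004: print("MOVED"); break
    if not place_lid(r): break
    c=look(r[0],r[2],.15,"p"+nm); print(nm,wrect(c,r[0],.040,(.112,.064)),get_obs()["time_s"])
print(get_obs()["time_s"])
```

```text
carton (array([0.47418633, 0.03501919]), (0.1151465576171875, 0.0679359375), np.float64(0.09871178021373872), array([324. , 126.5]))
carton (array([0.47464014, 0.03506199]), (0.1151691162109375, 0.067961962890625), np.float64(0.098263420399467), array([322. , 126.5]))
lid (array([ 0.61302109, -0.14755784]), (0.11112021484375, 0.06312056884765625), np.float64(-0.19641585356050495), array([317.6697998 , 128.32307434]))
lid w 0.0629242697712155 0.06311189496520729 [-0.56  0.58 -1.63]
top now (array([0.47376211, 0.0343351 ]), (0.11608189697265625, 0.06776626586914063), np.float64(0.10169204056586234))
0.052 [ 0.03  0.13 -0.95]
0.049 [-0.29  0.39 -0.95]
0.046 [ 0.03 -0.41 -0.71]
0.0438 [ 0.32 -0.73 -0.45]
0.0432 [-0.57  0.72  1.6 ]
B (array([0.47364507, 0.03488727]), (0.11061629638671874, 0.06364454345703124), np.float64(0.09883803069416519), array([321.5, 128. ])) 48.2333
carton (array([0.65595615, 0.0671423 ]), (0.11580667724609375, 0.06826754150390625), np.float64(-0.21783499241773985), array([323.5, 131.5]))
carton (array([0.65588794, 0.06726169]), (0.1157134521484375, 0.06817689819335937), np.float64(-0.2249541546437399), array([321.99996948, 124.99998474]))
lid (array([ 0.61224536, -0.14724   ]), (0.1110740478515625, 0.0631939697265625), np.float64(-0.22855434896336302), array([318.5, 125.5]))
lid w 0.0633055855942396 0.06276088638577676 [-0.7  -0.01 -0.17]
top now (array([0.65380132, 0.06680603]), (0.116099365234375, 0.0683938720703125), np.float64(-0.22184864249659775))
0.052 [-0.03 -0.05 -0.07]
0.049 [-0.14  0.95 -0.99]
0.046 [ 0.32 -0.36 -1.28]
0.0438 [ 0.11  0.22 -0.71]
0.0432 [-0.81  0.45  0.58]
A (array([0.65514326, 0.06757174]), (0.1109562744140625, 0.06362655029296875), np.float64(-0.22512606169210425), array([322.5, 127.5])) 57.475
57.475
```

Run:
```python
from act import *
bp=np.array([.470,-.331])
def br(c,z):
    b,_=blobs(c,(15,45,60),(35,255,255),3000,9)
    o=[rect(plane(c,k,z)[:,:2])+(centre(k),) for k in b]
    return [x for x in o if np.linalg.norm(x[0]-bp)<.04]
c1=look(bp,-.457,.15,"bd1"); a=br(c1,.01); print(a)
if a: bp=a[0][0]
c1=look(bp,-.457,.15,"bd2"); a=br(c1,.01); print(a)
c2=look(bp+[-.0,.07],-.457,.15,"bd3"); b=br(c2,.01); print(b)
if a and b: print(tri(c1,a[0][3],c2,b[0][3]))
print(get_obs()["time_s"], [topfind(p,z=.03) for p in([.442,-.1356],[.474,.035],[.655,.067])])
A=np.hstack([cv2.resize(cv2.imread(f"pics/{n}.png"),(400,300)) for n in("pA","pB")]);B=np.hstack([cv2.resize(cv2.imread(f"pics/{n}.png"),(400,300)) for n in("bd2","bd3")])
cv2.imwrite("pics/m1.png",np.vstack([A,B]))
```

```text
[(array([ 0.46967842, -0.33518892]), (0.13881015625, 0.09102804565429687), np.float64(-0.46499012343573476), array([314.5, 126. ]))]
[(array([ 0.46972578, -0.33522009]), (0.13857158203125, 0.09104799194335937), np.float64(-0.4634104694351535), array([321.5, 124. ]))]
[(array([ 0.4698271 , -0.33459387]), (0.1386516845703125, 0.0914283447265625), np.float64(-0.46470403335563226), array([229.31158447, 168.58276367]))]
(array([ 0.46603265, -0.33347964,  0.01393185]), np.float64(0.0011310054683377137))
60.225 [(array([ 0.4415582 , -0.13531609]), (0.1150101806640625, 0.06995661010742188), np.float64(-0.11183878418760518)), (array([0.47292358, 0.03430835]), (0.11470799560546875, 0.06731758422851562), np.float64(0.09701577936303529)), (array([0.65295552, 0.06618168]), (0.11856390380859375, 0.06804971313476563), np.float64(-0.22184864249659775))]
```

View pics/m1.png

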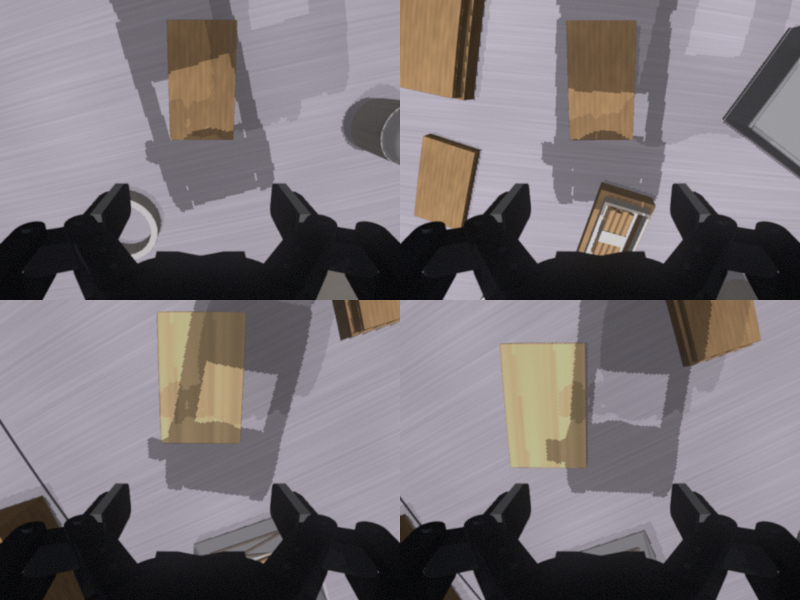

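Both lids sit flat (pA, pB), and the board is at (0.4697, -0.3352) with yaw -0.463. Its size checks out at 139 x 91 mm. Time to stack C first.

```bash
cat >> act.py <<'E'
BOARD=(np.array([.4697,-.3352]),0,-.4638)
def stack(p,yaw,off,level,nm,target=None):
    hand.move_gripper(.085)
    c=look(p,yaw,.15,"s"+nm); r=wrect(c,np.array(p),.040,(.112,.064),lo=(5,50,25)); print("lid at",r)
    if r is None: return False
    p=corr((r[0]+off,0,r[2])); yw=r[2] if abs(r[2]-yaw)<.012 else yaw
    over(p,yw,.10); ln(p,.016,.12); hand.move_gripper(.05,60); w=get_obs()["gripper_width"]
    ln(p,.025,.05); print("carton w",w,get_obs()["wrist_force"].round(2)); 
    if w<.064: print("BAD"); return False
    ln(p,.2,.2)
    B=BOARD if target is None else target
    t=corr(B) ; zt=.016+.010+.040*level
    b=bestq([t[0],t[1],.2],B[2]+np.pi/2); bot.reach([t[0],t[1],.2],b[1]); bot.dwell(.2)
    ln(t,zt+.012,.15)
    for dz in(.006,.003,.0015,.0006):
        ln(t,zt+dz,.03); f=get_obs()["wrist_force"]; print(dz,f.round(2))
        if dz>.004 and f[2]>5: print("early contact"); return False
        if f[2]>4: break
    bot.dwell(.2); hand.move_gripper(.085); ln(t,max(.15,zt+.1),.15)
    c=look(B[0],B[2],.15+.04*level,"q"+nm); print("stacked lid at",wrect(c,B[0],.050+.04*level,(.112,.064),lo=(5,50,25)),get_obs()["time_s"]); return True
E
python3 - <<'E'
from act import *
print(stack([.4418,-.1356],-.119,np.array([.0007,0]),0,"C"))
E
```

```text
lid at (array([ 0.44183418, -0.13571056]), (0.11132559814453125, 0.0635363037109375), np.float64(-0.12811043213188), array([323.5, 123.5]))
carton w 0.06673435604962921 [ 0.23 -0.07 -1.98]
0.006 [-0.64 -0.17 -1.1 ]
0.003 [ 0.33 -0.86 -1.85]
0.0015 [-0.82  0.7  -2.04]
0.0006 [-2.21  1.36  6.29]
stacked lid at None 69.75
True
```

```bash
sleep 1
```

```text
(no output)
```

View pics/qC.png

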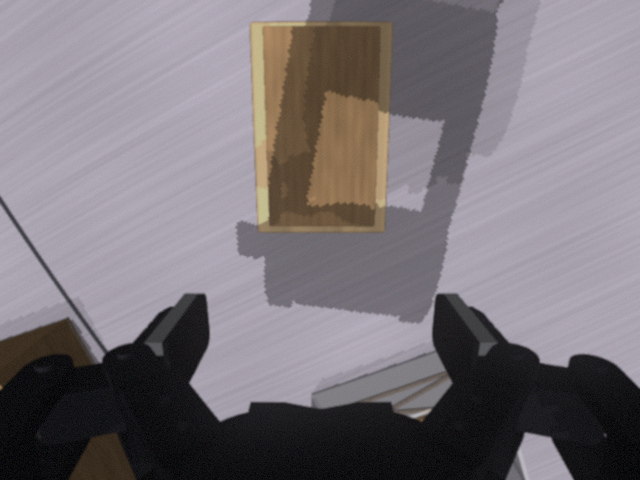

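Carton C sits on the board with margins of about 13/10 px either side and 5/4 px at the ends, so it is centred. Next are B and A.

Run:
```python
from act import *
ok=stack([.4737,.0349],.099,np.array([.0009,.0002]),1,"B"); print(ok)
if ok: print(stack([.6551,.0675],-.2245,np.array([.0007,-.0003]),2,"A"))
```

```text
lid at (array([0.47369741, 0.03491232]), (0.110972314453125, 0.06382239990234374), np.float64(0.09704073817587644), array([323.5, 125. ]))
carton w 0.0665259207528049 [ 0.01 -0.19 -3.54]
0.006 [ 0.04  0.53 -3.3 ]
0.003 [ 0.88  0.65 -2.51]
0.0015 [-0.7   0.58 -2.01]
0.0006 [-2.46  1.14  4.13]
stacked lid at (array([ 0.46825308, -0.33461514]), (0.1110347900390625, 0.06700489501953125), np.float64(-0.4646687464711885), array([321., 125.])) 80.1167
True
lid at (array([0.65488584, 0.06754924]), (0.11090548095703125, 0.06399681396484375), np.float64(-0.22643567115815078), array([323.5, 124. ]))
carton w 0.06652043424284829 [-0.71 -0.18 -2.66]
0.006 [ 0.09  1.18 -2.89]
0.003 [ 0.32  0.12 -0.82]
0.0015 [-0.21 -1.07 -2.16]
0.0006 [-2.25  2.53  8.07]
stacked lid at (array([ 0.46877866, -0.3342969 ]), (0.110660693359375, 0.06379586181640624), np.float64(-0.46353111063253394), array([321.5, 125.5])) 90.6167
True
```

Run:
```python
import cv2,numpy as np
cv2.imwrite("pics/m2.png",np.hstack([cv2.resize(cv2.imread(f"pics/q{n}.png"),(400,300)) for n in("B","A")]))
```

```text
(no output)
```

View pics/m2.png

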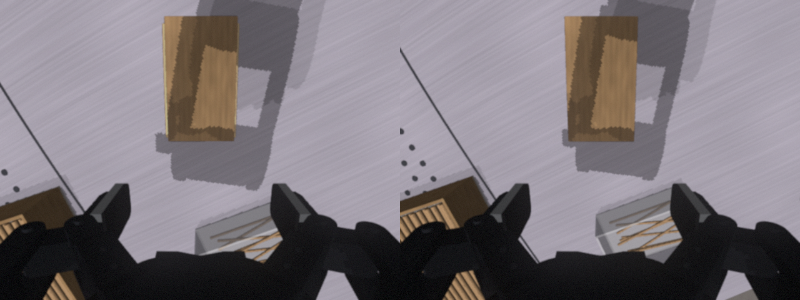

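Run:
```python
from act import *
p=get_obs()["position"]; ln(p[:2],.3,.2)
bot.reach([.45,.25,.3],quat(np.pi/2)); bot.dwell(.5)
c=cam("scene"); t=cam("top")
a=cv2.resize(c["frame"][150:290,60:260,::-1],(500,350),interpolation=cv2.INTER_CUBIC); b=cv2.resize(t["frame"][60:360,300:540,::-1],(280,350)); cv2.imwrite("pics/f.png",np.hstack([a,b])); print(get_obs()["time_s"])
```

```text
93.9333
```

View pics/f.png

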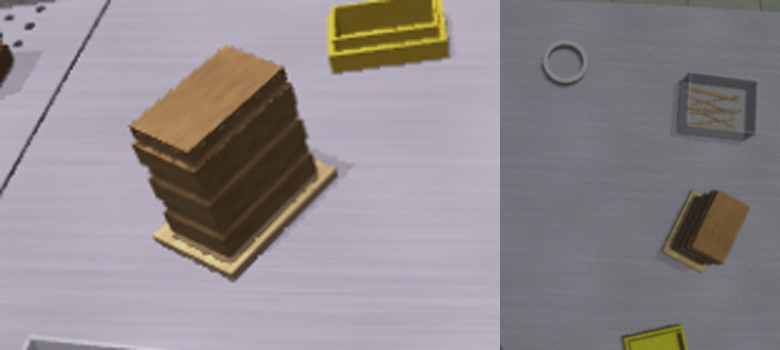

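The crop shows a straight column of three on the board, with every lid level. The tub, tape roll and yellow cartons are undisturbed, so I'm handing in.

```bash
python3 -c "
from workcell import hand_in,get_obs
hand_in(); print(get_obs()['time_s'])"
```

```text
the job is handed in; nothing more can be done
the job is handed in; nothing more can be done
```

I packed all three open cartons: a straw bundle in each, a lid on each, and the three stacked in one column on the plywood board. I handed the job in at about 94 s of the 210 s allowed.

- **Last checks:** the wrist camera puts the top lid about 1.3 mm from the board's centre, with its direction within 0.001 rad of the board's. The closing scene and top pictures show a straight column with the lids level, and the tub and tape roll where they were. The bottle and bin were outside that last crop.
- **Went wrong and mended:** on the first lid my script stopped at a contact limit (18 N, the lid reaching its seat). It then moved off with the lid still held, which dragged that carton about 1 cm. I re-measured and seated the lid cleanly on the second try.
- **Disagreements:** heights found from two views were rough. The lid pile came out at 38 mm against 42, the board top at 14 mm against 10, and one bundle's height came out unusable. I went by the outline sizes and contact forces instead. The automatic outline check failed for the bottom carton on the board, so I judged that one by eye.

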